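# Push the carrier round the bent track to its buffer

## Robot

A 6-joint arm with a two-finger parallel gripper is mounted at the origin on a cart in front of the work surface, level with it; the furniture and walls round the work are solid. World frame = base frame: x ahead of the robot, y to its left, z up, the work surface at z = 0. Lengths are in m, angles in rad, forces in N, time in s.
With the tool pointing down it reaches from about 0.25 to 0.775 m from the base axis. Payload 4 kg.
Tool frame: the origin (TCP) lies at the very end of the fingers, on their centre line; the grasp point (between the pads) lies tcp_to_grasp behind it (tcp_to_grasp is the distance from the TCP to the grasp point, in m); z points along the fingers, y is the direction in which the jaws open and shut (so a half turn about z gives the same grasp; the last joint's range is limited). The gripper opens to 94 mm and grips with 3 to 60 N. Pads are 16 mm wide; open, the fingers measure 119 mm over their backs; the gripper's body (75 mm by 177 mm) begins 78 mm behind the grasp point.
Start: joints at [1.092, 0.087, 1.371, -0, 1.684, -0.103], TCP at [0.202, 0.512, 0.206] pointing down, gripper open.
Joint ranges: [-3.1, 3.1], [-0.76, 2.03], [0.27, 2.55], [-1.08, 4.22], [0.17, 2.65], [-2.57, 2.57]. Speed limits (rad/s): [2.79, 2.79, 3.14, 3.14, 3.14, 3.14].

## Interface

Orientations are given as [roll, pitch, yaw] about the fixed x, y, z axes, in that order (R = Rz(yaw) Ry(pitch) Rx(roll)).
In Python, from bench import * gives the robot as it stands.
- The arm moves only by the tool play_rows, never from a script. Its argument "rows" is a list of rows, each a list of 3 entries, a list of its own where there are three numbers: the finger opening in cm, from 0 to 9.4, then the shift along the world's x, y, z in cm, then the turn, a rotation vector about the world's x, y, z in rad. A call has 1 to 8 rows; each row is the pose to reach, as a shift and turn from the pose commanded when the call began; what a row does not reach only later rows make up. A row lasts 1/12 s, in which the tool goes at most 41.7 mm and 7.16 degrees, less where a joint would pass 70% of its speed; a pose out of reach is approached as far as the arm can. A call with a gripper value outside its range is refused whole. The fingers move at their own pace and stop on an object; the grip force is fixed at half the most. Time passes only in rows, so rows that repeat a pose let the fingers close. It gives the time, the measured TCP pose, the force and the opening at its end, in the units of the state.
- get_obs(): the state, without advancing time (a new reading comes with each control period).
- snapshot(name): name is "scene" or "top" or "wrist"; returns a dict with "pixels" (480x640x3 uint8, red, green, blue), "fx", "fy", "cx", "cy" (pixels), "rvec" (rotation vector, rad) and "tvec" (3), from world to camera coordinates, as OpenCV has them. Camera axes: x right, y down, z forward; pixel columns grow to the right and rows downward; lengths in m; the calibration is good to about 2 mm. A picture is of the moment at which its call begins. There is no depth.
- close_job(): hands the job in, once; it reports no verdict.
Trained networks look in the newest picture that a camera, given by its name, has taken for a name from the list of things; names that differ only in an ending like _2 or _b are one class to them, and where a whole thing is asked for, a point or a joint stands for the part that bears it (a point fixed in the world has none). Each returns a list of dicts, best first, with "confidence" (0 to 1); they miss things now and then, are a little off and sometimes report something else, mostly with a low value. They report only what shows in the picture. A call takes as long as a camera call.
- silhouettes(camera, label): "mask" (480x640 bool, what is visible of it) and "point" ([row, column] in pixels, amid what is visible of it).
The state is a dict: "time": time; "joint_positions": joint angles; "qvel": joint speeds; "joint_torque": joint torques, N m; "tool_pos": TCP position; "ee_rot": TCP orientation; "wrist_force": force on the tool from outside, world axes, zero at the start; "wrist_torque": the same for the moment, N m; "width": finger opening in m.
Only numpy, scipy, OpenCV 4.12 (cv2) and the standard library are available. Lean on these libraries where they do the work, as an engineer would, in place of code of your own. Each camera call takes 0.05 s, during which the arm holds its last target. There are 200 camera calls.

## Task

Grip the carrier that waits in the straight entry leg of the bent track, slide it along between the rails, round the corner and on through the dragging brake shoe until you feel it press against the rubber buffer at the far end with about 10 N on top of the drag, then let go so that the brake keeps it parked against the buffer. Keep it down in the channel all the way, be gentle with it (do not jam it against the rails or ram the buffer), and leave the things lying around the track where they are.

Things in the scene. Friction and masses are not known exactly. Their poses are not given: they have to be found in the camera images.
- track: Fixed bent track on a plywood base 225x270x12 mm; place and yaw vary. Two aluminium rails 6 mm thick, tops 28 mm above the bench, form a level channel 39 mm wide, floor 12 mm above the bench. Origin on the underside; x = direction of travel in the entry leg, y = direction of travel in the exit leg. Centre line: straight along +x at y = -60 mm, quarter bend to the left, straight along +y at x = 60 mm.
- rails: The two bent rails (with the closed start) on the track's base plate; frame as track.
- track_entry (a point): Centre line of the channel floor at the closed start of the entry leg, (-125,-60,12) mm in the track's frame; axes as track. The entry leg ends, and the bend begins, at (-20,-60) mm.
- track_bend (a point): Centre of curvature of the quarter bend, (-20,20,12) mm in the track's frame; axes as track. The channel's centre line there has a radius of 80 mm.
- track_exit (a point): Centre line of the channel floor where the bend ends and the exit leg begins, (60,20,12) mm in the track's frame; axes as track.
- brake: Brake on the inner (-x) side of the exit leg; its dark steel housing is fixed, its black rubber shoe reaches through the gap in the rail, 3.5 to 8.5 mm into the channel. Origin at floor height on the middle of the shoe's face; axes as track. The shoe reaches from y = -49 mm (a ramp to -25) to 41 mm. It is sprung: it yields, presses the carrier on to the opposite rail and drags on it with 2 to 12 N (not known), also after release.
- carrier: Loose carrier, 0.2 to 0.42 kg, standing in the entry leg. Two steel discs, diameter 36 mm, height 14 mm, one behind the other 40 mm apart, slide on the channel floor with little friction and 1.5 mm play either side; over them a wooden deck 66x30 mm, top 26 mm above the underside, with a grip bar. Origin: centre of the underside; x forwards (to the nose), y left, z up.
- carrier_grip (a point): Middle of the carrier's upright wooden grip bar, 50 mm above its underside; axes as carrier. The bar is 30 mm long (x), 14 mm thick (y) and stands from 26 to 70 mm above the underside. Both discs must stay in the channel, so in the bend the carrier turns with it (90 degrees to the left in all) and this point runs 2.5 mm inside the centre line, at a radius of 77.5 mm.
- carrier_nose (a point): Foremost point of the carrier's front disc, 38 mm ahead of the carrier's origin along its x, 7 mm above its underside.
- buffer_block: Fixed dark steel block 34 mm wide and high in the end of the exit leg. A rubber buffer plate (30 mm wide, 26 mm high) stands before it on a spindle. Axes as track; origin at floor height on the centre line, 146 mm along y of the track: there lies the plate's face (facing -y) with the spindle screwed in. It may be screwed out by up to 36 mm: unknown, see or feel it. The plate yields 1 mm per 2.5 N.
- tape_roll: Bystander: roll of masking tape, 98 mm across, 25 mm high, lying on the bench. Leave alone.
- round_plaque: Bystander: small oval clay plaque 50x70x9 mm lying on the bench. Leave alone.

How it is judged:
On the way, in this order (a step that is already met when the one before it is completed fails the run):
1. the carrier is half way round the bend, down in the channel (x of carrier in the frame of track between 0.02 and 0.066 m and y of carrier in the frame of track between -0.055 and 0.02 m and z of carrier in the frame of track below 0.018 m), for 0.1 s.
2. the carrier is pressed firmly against the buffer (more than 7 N) (contact force between carrier and buffer_block above 7 N), for 0.2 s.
At the end, for the whole second after the job is handed in: The carrier stands upright and at rest on the channel floor of the exit leg, in line with it (within 0.12 rad), its nose still in contact with the buffer plate (over 0.3 N; the brake holds it), let go (contact force between carrier and buffer_block above 0.3 N and y of carrier in the frame of track above 0.06 m and z of carrier in the frame of track between 0.009 and 0.015 m and angle between the x axis of carrier and the y axis of track, either way round below 0.12 rad and angle between carrier's own z axis and vertical below 0.06 rad and linear speed of carrier below 0.01 m/s); the robot touches nothing.
It fails at once if the carrier is rammed against the buffer (more than 14 N) (contact force between carrier and buffer_block above 14 N).
It fails at once if the carrier is jammed against the rails (more than 20 N) (contact force between carrier and rails above 20 N).
It fails at once if the carrier is lifted out of the channel (more than 8 mm) (z of carrier in the frame of track above 0.02 m).
It fails at once if a bystander is moved more than 15 mm (distance of any of tape_roll, round_plaque from where it was at the start of the episode above 0.015 m).
It also fails if it takes over 72 s, if anything falls off the work surface, if the arm or the gripper's body presses on something with over 40 N, if the wrist force passes 120 N, or if a joint passes its speed limit or range.

## Working session

There is one attempt and no reset: what is moved stays moved. The work goes in short steps, Python scripts to look and compute and a tool call to move; the robot and the scene stay as the last step left them, time stands still between calls to the robot, and variables do not carry over. Pictures are saved under pics/ and viewed, about 8 in all and at most 12, crops included, and the job is handed in when it is done.

Besides the shell and the picture viewer there is one more tool, called after ">>>" by a JSON object that holds its "name" and its "arguments", one argument or row to a line. play_rows: Moves the arm, as the interface text tells. Its arguments: {"type":"object","properties":{"rows":{"type":"array"}},"required":["rows"]}

```bash
mkdir -p pics; ls; cat > h.py <<'E'
from bench import *
import numpy as np, cv2
def ray(s,px):
    R=cv2.Rodrigues(np.array(s["rvec"],float))[0];t=np.array(s["tvec"],float).ravel()
    d=R.T@np.array([(px[0]-s["cx"])/s["fx"],(px[1]-s["cy"])/s["fy"],1]);return -R.T@t,d
def at(s,px,z):
    o,d=ray(s,px);return o+d*(z-o[2])/d[2]
def proj(s,P):
    return cv2.projectPoints(np.array(P,float).reshape(-1,3),np.array(s["rvec"],float),np.array(s["tvec"],float),np.array([[s["fx"],0,s["cx"]],[0,s["fy"],s["cy"]],[0,0,1.]]),None)[0].reshape(-1,2)
def save(s,n): cv2.imwrite("pics/"+n,s["pixels"][:,:,::-1])
E
python3 - <<'E'
from h import *
print(get_obs(), tcp_to_grasp if 'tcp_to_grasp' in globals() else '')
ims=[]
for c in ("scene","top"):
    s=snapshot(c);save(s,c+"0.png");ims.append(s["pixels"])
    print(c,ray(s,(320,240)))
    for l in ("track","carrier","carrier_grip","brake","buffer_block","tape_roll","round_plaque"):
        for r in silhouettes(c,l)[:2]: print(c,l,round(r["confidence"],2),r["point"],r["mask"].sum(),at(s,r["point"][::-1],0.03).round(3))
E
```

```text
pics
{'time': 0.0, 'joint_positions': array([ 1.09190239e+00,  8.79356586e-02,  1.37223450e+00, -1.29911752e-05,
        1.68359774e+00, -1.03105949e-01]), 'qvel': array([-0.00104441, -0.00107071, -0.00195314,  0.00111954,  0.00092647,
        0.00206275]), 'joint_torque': array([-7.58355745e-04, -3.40171766e+01, -3.02432334e+01,  7.17326417e-02,
        3.29788565e-02, -1.68277552e-04]), 'tool_pos': array([0.20161184, 0.51112875, 0.20432478]), 'ee_rot': array([-3.13942764e+00, -2.11039736e-04,  2.76580298e+00]), 'wrist_force': array([ 0.09934679,  0.35556355, -0.26479491]), 'wrist_torque': array([0.02486389, 0.00053939, 0.05190282]), 'width': 0.09397187281575986} 0.0188
scene (array([ 0.04512679, -0.98286418,  0.86659551]), array([ 0.39713278,  0.68258795, -0.61370443]))
scene track 0.72 [256.4, 323.8] 6551 [ 0.564 -0.108  0.03 ]
scene carrier 0.81 [275.7, 307.3] 661 [ 0.501 -0.147  0.03 ]
scene carrier_grip 0.8 [278.4, 309.4] 609 [ 0.501 -0.157  0.03 ]
scene brake 0.74 [235.3, 328.3] 482 [ 0.612 -0.046  0.03 ]
scene buffer_block 0.56 [214.7, 333.6] 223 [0.665 0.019 0.03 ]
scene tape_roll 0.66 [227.7, 209.1] 823 [0.38  0.116 0.03 ]
scene round_plaque 0.91 [379.3, 324.7] 729 [ 0.395 -0.405  0.03 ]
scene round_plaque 0.63 [272.7, 312.1] 682 [ 0.515 -0.144  0.03 ]
top (array([ 0.43704484, -0.09566562,  1.00784025]), array([ 0.1026575 ,  0.01047214, -0.99467313]))
top track 0.96 [225.4, 318.3] 12214 [ 0.568 -0.083  0.03 ]
top carrier 0.88 [259.3, 357.4] 543 [ 0.497 -0.161  0.03 ]
top carrier_grip 0.85 [254.8, 357.2] 569 [ 0.506 -0.161  0.03 ]
top brake 0.76 [201.1, 292.0] 501 [ 0.62  -0.029  0.03 ]
top buffer_block 0.73 [179.5, 263.3] 323 [0.667 0.03  0.03 ]
top buffer_block 0.3 [318.0, 185.6] 897 [0.386 0.19  0.03 ]
top tape_roll 0.74 [321.3, 186.9] 886 [0.379 0.187 0.03 ]
top round_plaque 0.68 [302.3, 466.2] 649 [ 0.405 -0.377  0.03 ]
```

```bash
python3 -c "
import bench;print([n for n in dir(bench) if n[0]!='_'])"
```

```text
['IKError', 'close_job', 'get_obs', 'silhouettes', 'snapshot', 'tcp_to_grasp']
```

```bash
python3 - <<'E'
import cv2
a=cv2.imread("pics/top0.png")[130:330,200:440]
cv2.imwrite("pics/topc.png",cv2.resize(a,None,fx=3,fy=3,interpolation=cv2.INTER_CUBIC))
E
```

```text
(no output)
```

View pics/topc.png

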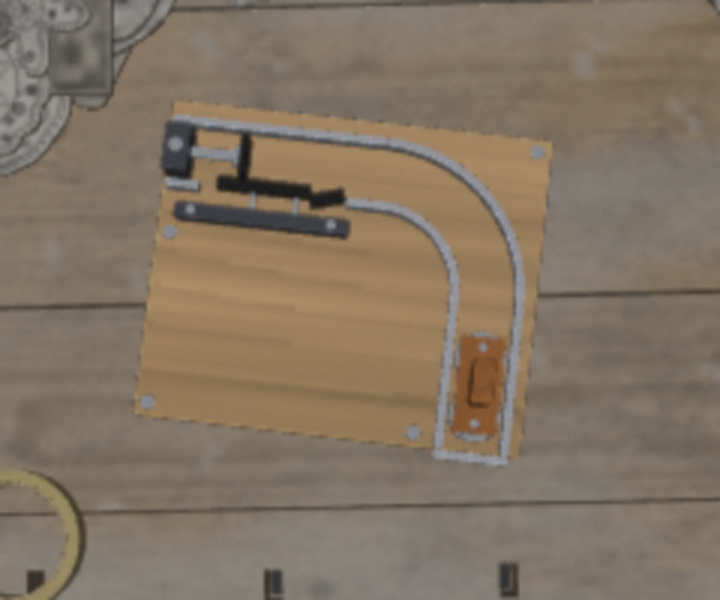

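```bash
cat > fit.py <<'E'
from h import *
from scipy.optimize import least_squares
def path(off,n=40):  # centre line offset to left by off
    a=np.linspace(0,np.pi/2,n);r=80-off
    return np.vstack([np.c_[np.linspace(-125,-20,n),np.full(n,-60+off)],np.c_[-20+r*np.sin(a),20-r*np.cos(a)],np.c_[np.full(n,60-off),np.linspace(20,140,n)]])/1000
def T(p,xy): 
    c,s=np.cos(p[2]),np.sin(p[2]);return xy@np.array([[c,s],[-s,c]])+p[:2]
def W(p,xy,z): q=T(p,xy);return np.c_[q,np.full(len(q),z)]
E
python3 - <<'E'
from fit import *
C=np.array([[175,101],[552,142],[518,460],[135,413]])/3+[200,130]
s=snapshot("top")
q=np.array([at(s,c,.012)[:2] for c in C]);print(q.round(4)); 
e=[q[1]-q[0],q[2]-q[1],q[3]-q[2],q[0]-q[3]];print([np.linalg.norm(v).round(4) for v in e],[np.arctan2(v[1],v[0]).round(3) for v in e])
# rail clicks (z .028): (pixel, line) 
cl=[((200,124),'x',.0825),((350,138),'x',.0825),((516,340),'y',-.0825),((506,440),'y',-.0825),((451,330),'y',-.0375),((440,440),'y',-.0375),((470,458),'x',-.128)]
def res(p):
    r=[]
    for c,a,v in cl:
        w=at(s,np.array(c)/3+[200,130],.028)[:2]-p[:2]
        c_,s_=np.cos(p[2]),np.sin(p[2]);l=[c_*w[0]+s_*w[1],-s_*w[0]+c_*w[1]]
        r.append(1000*(l[0 if a=='x' else 1]-v))
    return np.array(r)
f=least_squares(res,[.57,-.08,0]);print(f.x,f.fun.round(1))
# refine by rails mask in top & scene
S={"top":s,"scene":snapshot("scene")}
M={}
for c in S:
    for r in silhouettes(c,"rails")[:1]:
        print(c,r["confidence"],r["mask"].sum()); M[c]=r["mask"]
im=s["pixels"][:,:,::-1].copy()
big=cv2.resize(im[130:330,200:440],None,fx=3,fy=3)
def drw(xy,z,col):
    for u in proj(s,W(f.x,xy,z)): cv2.circle(big,tuple(int(v) for v in ((u-[200,130])*3+1)),1,col,-1)
drw(path(.0225),.028,(0,0,255));drw(path(-.0225),.028,(0,0,255))
cv2.imwrite("pics/ov.png",big)
np.save("p.npy",f.x)
for c,m in M.items():
    ys,xs=np.nonzero(m); w=np.array([at(S[c],(x,y),.028)[:2] for x,y in zip(xs,ys)])
    from scipy.spatial import cKDTree
    def r2(p):
        t=cKDTree(T(p,np.vstack([path(.0225,150),path(-.0225,150)])))
        return np.minimum(t.query(w)[0],.012)
    g=least_squares(r2,f.x,loss='soft_l1',f_scale=.003,diff_step=1e-4);print(c,g.x,r2(g.x).mean(),r2(f.x).mean())
for c in S:
    for l in ("carrier","carrier_grip","buffer_block"):
        for r in silhouettes(c,l)[:1]:
            ys,xs=np.nonzero(r["mask"]);
            for z in (.038,.082): 
                w=at(S[c],(xs.mean(),ys.mean()),z)[:2]-f.x[:2];a=f.x[2]
                print(c,l,z,(w@np.array([[np.cos(a),-np.sin(a)],[np.sin(a),np.cos(a)]])*1000).round(1))
E
```

```text
[[ 0.7057  0.0421]
 [ 0.6694 -0.2229]
 [ 0.4475 -0.1918]
 [ 0.4856  0.0719]]
[np.float64(0.2675), np.float64(0.2241), np.float64(0.2664), np.float64(0.222)] [np.float64(-1.707), np.float64(3.002), np.float64(1.427), np.float64(-0.134)]
[ 0.58403081 -0.11550592 -0.12706503] [-0.3  0.5  0.1  0.4 -0.2 -0.2 -0.2]
top 0.56 890
scene 0.59 1188
top [ 0.60163273 -0.13644545 -0.13678836] 0.0059704600090173835 0.011841452573100849
scene [ 0.40761854 -0.06138541  1.43353942] 0.0109627569200121 0.011755611420457831
top carrier 0.038 [-78.3 -58.8]
top carrier 0.082 [-81.4 -56.1]
top carrier_grip 0.038 [-79.2 -58.7]
top carrier_grip 0.082 [-82.4 -55.9]
top buffer_block 0.038 [ 61.1 146.8]
top buffer_block 0.082 [ 51.6 140.1]
scene carrier 0.038 [-76.5 -54.2]
scene carrier 0.082 [ -95.  -100.7]
scene carrier_grip 0.038 [-75.1 -53.2]
scene carrier_grip 0.082 [-93.7 -99.6]
scene buffer_block 0.038 [ 61.2 137.6]
scene buffer_block 0.082 [35.4 81. ]
```

View pics/ov.png

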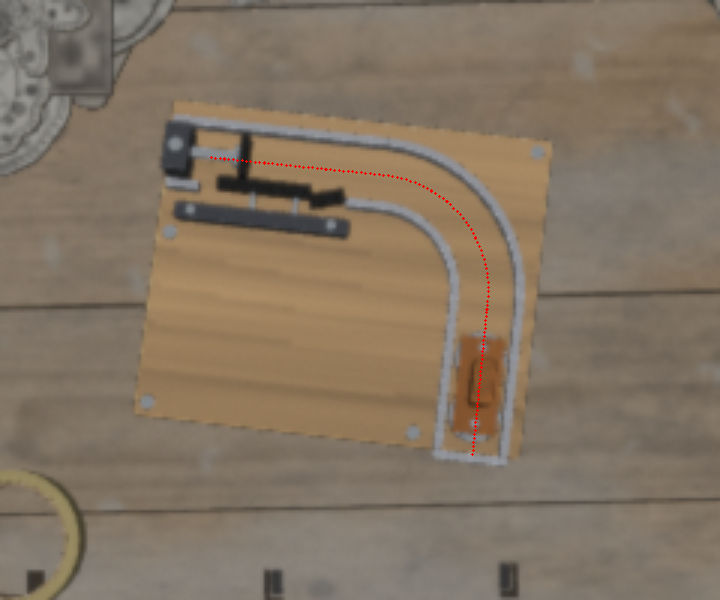

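>>> {"name": "play_rows", "arguments": {
  "rows": [
    [4,[10,-23,0],[0,0,-0.97]],
    [4,[10,-23,0],[0,0,-0.97]],
    [4,[10,-23,0],[0,0,-0.97]],
    [4,[10,-23,0],[0,0,-0.97]],
    [4,[10,-23,0],[0,0,-0.97]],
    [4,[10,-23,0],[0,0,-0.97]],
    [4,[10,-23,0],[0,0,-0.97]],
    [4,[10,-23,0],[0,0,-0.97]]
  ]
}}

```text
time: 1.97
tool_pos: [0.3031, 0.2794, 0.2059]
ee_rot: [3.14, -0.0, 1.784]
wrist_force: [-0.4, -0.1, 0.1]
width: 0.0441
```

>>> {"name": "play_rows", "arguments": {
  "rows": [
    [4,[10,-23,0],[0,0,-0.97]],
    [4,[10,-23,0],[0,0,-0.97]],
    [4,[10,-23,0],[0,0,-0.97]],
    [4,[10,-23,0],[0,0,-0.97]],
    [4,[10,-23,0],[0,0,-0.97]],
    [4,[10,-23,0],[0,0,-0.97]],
    [4,[10,-23,0],[0,0,-0.97]],
    [4,[10,-23,0],[0,0,-0.97]]
  ]
}}

```text
time: 2.63
tool_pos: [0.4025, 0.0489, 0.2054]
ee_rot: [3.142, 0.0, 0.814]
wrist_force: [0.5, -0.6, -1.0]
width: 0.0401
```

>>> {"name": "play_rows", "arguments": {
  "rows": [
    [4,[9.5,-21.6,-2],[0,0,-0.95]],
    [4,[9.5,-21.6,-2],[0,0,-0.95]],
    [4,[9.5,-21.6,-2],[0,0,-0.95]],
    [4,[9.5,-21.6,-2],[0,0,-0.95]],
    [4,[9.5,-21.6,-2],[0,0,-0.95]],
    [4,[9.5,-21.6,-2],[0,0,-0.95]],
    [4,[9.5,-21.6,-2],[0,0,-0.95]],
    [4,[9.5,-21.6,-2],[0,0,-0.95]]
  ]
}}

```text
time: 3.3
tool_pos: [0.497, -0.1663, 0.1845]
ee_rot: [-3.141, 0.002, -0.133]
wrist_force: [-0.1, -0.7, 0.3]
width: 0.0402
```

```bash
sed -i 's|return np.vstack(\[np.c_\[np.linspace(-125|off=off; return np.vstack([np.c_[np.linspace(-125|' fit.py
python3 - <<'E'
from fit import *
p=np.load("p.npy");s=snapshot("wrist");o=get_obs();print(o["tool_pos"],o["ee_rot"],ray(s,(320,240)))
im=s["pixels"][:,:,::-1].copy()
for off in (-19.5,0,19.5):
  for u in proj(s,W(p,path(off),.012 if off==0 else .028)):
    if 0<=u[0]<640 and 0<=u[1]<480: cv2.circle(im,tuple(int(v) for v in u),1,(0,0,255),-1)
box=np.array([[-95,-67],[-65,-67],[-65,-53],[-95,-53]])/1000
cv2.polylines(im,[proj(s,W(p,box,.082)).astype(int)],True,(255,0,0),1)
for l in ("carrier","carrier_grip"):
  for r in silhouettes("wrist",l)[:1]: print(l,r["confidence"],r["point"],at(s,r["point"][::-1],.082))
cv2.imwrite("pics/w1.png",im)
E
```

```text
[ 0.4968957  -0.16554606  0.18484414] [-3.14132268e+00  1.21325860e-03 -1.32442594e-01] (array([ 0.57329318, -0.17550943,  0.36257008]), array([-0.26572095,  0.02664445, -0.96372901]))
carrier 0.64 [221.3, 311.8] [ 0.51354244 -0.16289697  0.082     ]
carrier_grip 0.64 [218.1, 312.6] [ 0.51624993 -0.16396798  0.082     ]
```

View pics/w1.png

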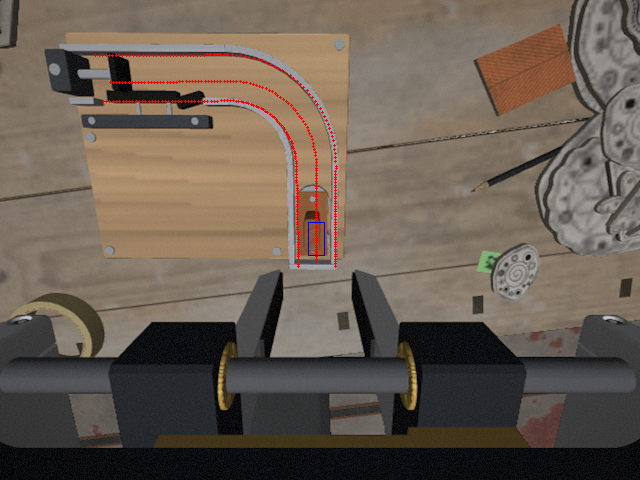

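```bash
python3 - <<'E'
from fit import *
s=snapshot("wrist");save(s,"wraw.png")
a=s["pixels"][:,:,::-1]
b=cv2.resize(a[165:275,270:360],None,fx=5,fy=5,interpolation=cv2.INTER_CUBIC)
c=cv2.resize(a[30:140,40:260][:, :],None,fx=2.5,fy=2.5,interpolation=cv2.INTER_CUBIC)
cv2.imwrite("pics/z1.png",b);
# rail profiles across rails: sample pixels along lateral offsets at several stations, print argmax brightness positions
p=np.load("p.npy");g=cv2.cvtColor(a,cv2.COLOR_BGR2HSV).astype(float)
sat=g[:,:,1]; 
def prof(P0,n):
    offs=np.arange(-32,32.1,.5);pts=P0+offs[:,None]/1000*n
    u=proj(s,W(p,pts,.028)).astype(np.float32)
    v=cv2.remap(sat.astype(np.float32),u[:,0].reshape(1,-1),u[:,1].reshape(1,-1),cv2.INTER_LINEAR)[0]
    out=[]
    for lo,hi in ((-32,-14),(14,32)):
        m=(offs>=lo)&(offs<=hi)&(v<50)
        out.append((offs[m].min(),offs[m].max()) if m.any() else None)
    return out
for x in (-110,-40,-25,): print(x,prof(np.array([x,-60])/1000,np.array([0,1])))
for d in (15,30,45,60,75): 
    t=np.radians(d);print("bend",d,prof(np.array([-20+80*np.sin(t),20-80*np.cos(t)])/1000,np.array([-np.sin(t),np.cos(t)])))
for y in (25,40,60): print("exit",y,prof(np.array([60,y])/1000,np.array([-1,0])))
E
```

```text
-110 [(np.float64(-32.0), np.float64(-14.5)), (np.float64(24.5), np.float64(30.0))]
-40 [(np.float64(-32.0), np.float64(-15.5)), (np.float64(23.5), np.float64(29.5))]
-25 [(np.float64(-32.0), np.float64(-15.0)), (np.float64(23.0), np.float64(29.5))]
bend 15 [(np.float64(-22.0), np.float64(-16.0)), (np.float64(22.0), np.float64(28.5))]
bend 30 [(np.float64(-23.0), np.float64(-17.0)), (np.float64(21.5), np.float64(27.5))]
bend 45 [(np.float64(-24.5), np.float64(-18.0)), (np.float64(20.5), np.float64(26.0))]
bend 60 [(np.float64(-25.5), np.float64(-18.5)), (np.float64(19.0), np.float64(25.0))]
bend 75 [(np.float64(-27.0), np.float64(-19.0)), (np.float64(18.0), np.float64(24.0))]
exit 25 [(np.float64(-28.0), np.float64(-19.5)), (np.float64(16.5), np.float64(23.0))]
exit 40 [(np.float64(-28.5), np.float64(-19.5)), (np.float64(16.5), np.float64(23.5))]
exit 60 [(np.float64(-28.5), np.float64(-20.0)), (np.float64(14.5), np.float64(32.0))]
```

View pics/z1.png

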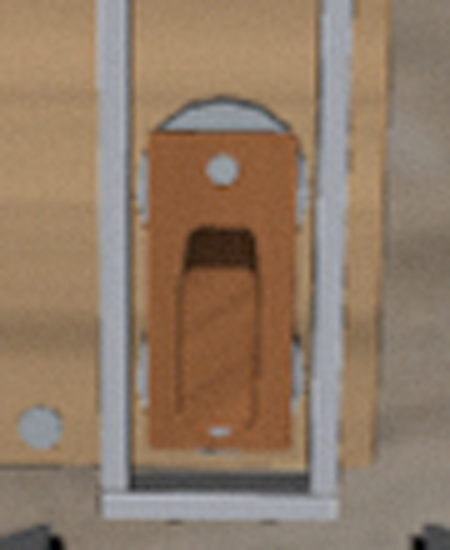

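```bash
python3 - <<'E'
from fit import *
p=np.load("p.npy");s=snapshot("wrist");o=get_obs();print(o["tool_pos"],o["ee_rot"])
print("bar top w",at(s,(313.6,235),.082), "bar base front corners", at(s,(270+188/5,165+230/5),.038),at(s,(270+257/5,165+230/5),.038))
print("rails y",at(s,(270+131/5,165+300/5),.028),at(s,(270+313/5,165+300/5),.028),"front disc tip",at(s,(270+222/5,165+98/5),.026))
print("model centre at x=-80",W(p,np.array([[-.08,-.06]]),.028))
from scipy.spatial.transform import Rotation as Rr
R=Rr.from_euler('xyz',o["ee_rot"]).as_matrix()
for sy in (1,-1):
    print("tip",proj(s,o["tool_pos"]+R@[0,sy*o["width"]/2,0]))
a=cv2.imread("pics/wraw.png")[255:345,225:395]
cv2.imwrite("pics/tips.png",cv2.resize(a,None,fx=4,fy=4,interpolation=cv2.INTER_CUBIC))
E
```

```text
[ 0.49684233 -0.16412486  0.18566294] [ 3.14140627e+00 -2.44593099e-04 -1.22088637e-01]
bar top w [ 0.50094822 -0.16077875  0.082     ] bar base front corners [ 0.51495887 -0.15607465  0.038     ] [ 0.51328138 -0.16973368  0.038     ]
rails y [ 0.5000044  -0.14189995  0.028     ] [ 0.49539192 -0.1794569   0.028     ] front disc tip [ 0.5388309  -0.16579948  0.026     ]
model centre at x=-80 [[ 0.49707236 -0.16488433  0.028     ]]
tip [[352.85843467 285.8901121 ]]
tip [[284.06708896 285.89247489]]
```

View pics/tips.png

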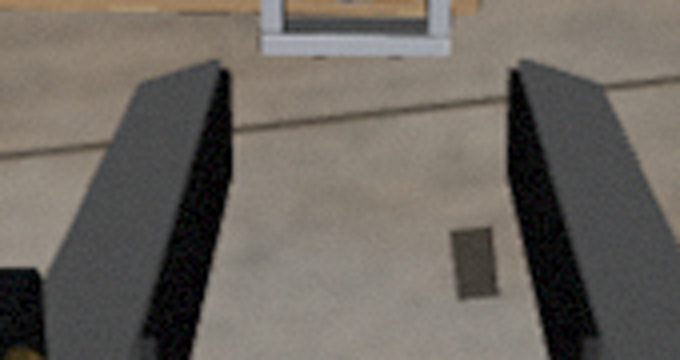

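>>> {"name": "play_rows", "arguments": {
  "rows": [
    [4,[0.3,0.1,-4],[0,0,0]],
    [4,[0.3,0.1,-8],[0,0,0]],
    [4,[0.3,0.1,-8.5],[0,0,0]],
    [4,[0.3,0.1,-8.5],[0,0,0]]
  ]
}}

```text
time: 3.88
tool_pos: [0.4974, -0.1619, 0.0975]
ee_rot: [-3.139, 0.007, -0.123]
wrist_force: [-0.3, -0.3, 0.0]
width: 0.0399
```

```bash
python3 - <<'E'
from fit import *
s=snapshot("wrist");save(s,"w3.png");o=get_obs();print(o["tool_pos"],o["ee_rot"],o["wrist_force"])
cv2.imwrite("pics/w3z.png",cv2.resize(s["pixels"][150:330,220:420,::-1],None,fx=3.5,fy=3.3,interpolation=cv2.INTER_CUBIC)[:600])
E
```

```text
[ 0.49949179 -0.16283388  0.10051831] [-3.14123659e+00  1.47481707e-03 -1.22962868e-01] [-0.50067235  0.13506368 -0.17576069]
```

View pics/w3z.png

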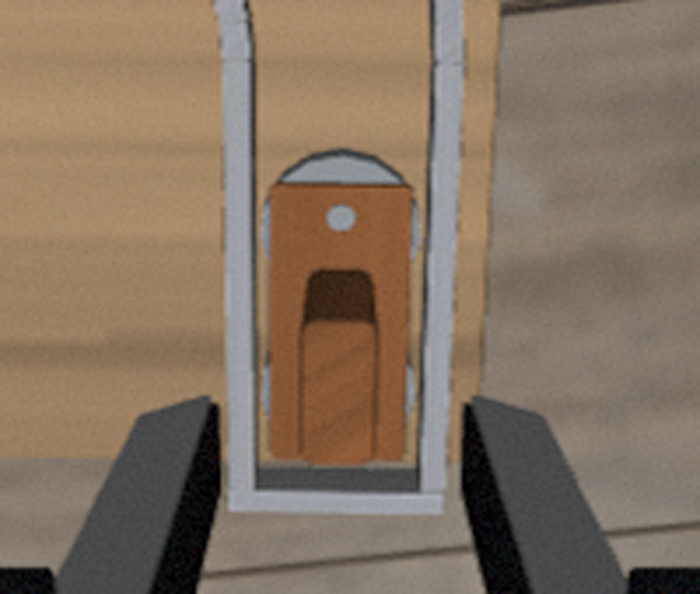

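```bash
cat > edge.py <<'E'
from fit import *
from scipy.spatial.transform import Rotation as Rr
def local(p,w): 
    c,s=np.cos(p[2]),np.sin(p[2]);d=w-p[:2];return np.c_[c*d[:,0]+s*d[:,1],-s*d[:,0]+c*d[:,1]]
st=[(np.array([x,-60.])/1e3,np.array([0,1.])) for x in (-115,-110,-38,-32,-26,-20)]
st+=[(np.array([-20+80*np.sin(t),20-80*np.cos(t)])/1e3,np.array([-np.sin(t),np.cos(t)])) for t in np.radians(np.arange(10,90,10))]
st+=[(np.array([60,y])/1e3,np.array([-1.,0])) for y in (20,26,60,70,80,90)]
def edges(s,img,p,k):
    hsv=cv2.cvtColor(img,cv2.COLOR_BGR2HSV)[:,:,1].astype(np.float32);offs=np.arange(-32,32.1,.25);obs=[]
    for i,(P0,n) in enumerate(st):
        u=proj(s,W(p,P0+offs[:,None]/1e3*n,.028)).astype(np.float32)
        v=cv2.remap(hsv,u[:,0].reshape(1,-1),u[:,1].reshape(1,-1),cv2.INTER_LINEAR)[0]
        for sg in (-1,1):
            if sg==1 and i>=16: continue
            b=(offs*sg>17-k)&(offs*sg<29+k)&(v<55)
            if b.sum()<12 or b.sum()>34: continue
            obs.append((W(p,(P0+offs[b].mean()/1e3*n)[None],.028)[0,:2],i,sg))
    return obs
def fit(s,img,p):
    for k in (3,2,2):
        ob=edges(s,img,p,k);w=np.array([o[0] for o in ob])
        def r(q):
            l=local(q,w);e=[]
            for (x,y),(_,i,sg) in zip(l,ob):
                if i<6: d=y+.06
                elif i<14: d=.08-np.hypot(x+.02,y-.02)
                else: d=.06-x
                e.append(1e3*(d-sg*.0225))
            return np.array(e)
        f=least_squares(r,p,loss='soft_l1',f_scale=.5);p=f.x
    return p,len(ob),r(p).round(1)
E
python3 - <<'E'
from edge import *
p=np.load("p.npy")
s=snapshot("top");print("top",*fit(s,cv2.imread("pics/top0.png"),p))
s=snapshot("wrist");o=get_obs()
def Tm(pos,yaw): M=np.eye(4);M[:3,:3]=Rr.from_euler('xyz',[np.pi,0,yaw]).as_matrix();M[:3,3]=pos;return M
E=np.eye(4);E[:3,:3]=cv2.Rodrigues(np.array(s["rvec"],float))[0];E[:3,3]=np.ravel(s["tvec"])
print(E.round(3)[:3])
X=E@Tm([.500,-.163,.101],-.124); E1=X@np.linalg.inv(Tm([.497,-.164,.186],-.124))
s1=dict(s);s1["rvec"]=cv2.Rodrigues(E1[:3,:3])[0];s1["tvec"]=E1[:3,3]
print("wrist hi",*fit(s1,cv2.imread("pics/wraw.png"),p+[.002,.003,0]))
print("wrist now",*fit(s,cv2.imread("pics/w3.png"),p+[.002,.003,0]))
print("tips proj",proj(s,[o["tool_pos"]]),"seen mid", 220+341.5/3.5)
E
```

```text
top [ 0.58431895 -0.11452465 -0.13637055] 26 [ 0.2 -0.3  0.1 -0.1  0.2 -0.3  0.1 -0.   0.2 -0.4 -0.  -0.1  0.2 -0.1
  0.2 -0.1  0.1 -0.   0.1  0.  -0.2 -0.1 -0.1 -0.1  0.4  0. ]
[[-0.123 -0.992  0.001 -0.1  ]
 [-0.958  0.119  0.26   0.5  ]
 [-0.258  0.031 -0.966  0.426]]
wrist hi [ 0.58858398 -0.11235404 -0.13785378] 30 [-0.  -0.   0.1 -0.  -0.1 -0.   0.1 -0.   0.1 -0.   0.2 -0.1  0.2 -0.
  0.1 -0.1  0.  -0.2 -0.2 -0.2  0.4 -0.2  0.4 -0.4  0.8 -0.4  0.7 -0.1
  0.  -0.2]
wrist now [ 0.59153945 -0.11418404 -0.13841356] 27 [-0.1 -0.1  0.   0.4 -0.1 -0.1 -0.1 -0.  -0.1 -0.   0.   0.1 -0.1  0.1
  0.1  0.1  0.1 -0.  -0.1  0.2  0.1 -0.  -0.1 -0.1 -0.   0.1 -0.1]
tips proj [[319.24930721 285.25239808]] seen mid 317.57142857142856
```

```bash
python3 - <<'E'
from edge import *
s=snapshot("wrist");o=get_obs();print(o["tool_pos"],o["ee_rot"][2])
f=lambda c,r:(220+c/3.5,150+r/3.3)
for P,z in (((340,322),.082),((340,462),.082),((342,150),.026)): print(at(s,f(*P),z).round(4))
a=cv2.imread("pics/w3.png")[255:330,260:375]
E
```

```text
[ 0.50186321 -0.1641251   0.10392534] -0.12371449444551774
[ 0.5183 -0.1652  0.082 ]
[ 0.4897 -0.1616  0.082 ]
[ 0.5436 -0.1689  0.026 ]
```

>>> {"name": "play_rows", "arguments": {
  "rows": [
    [4,[0.25,0,-2],[0,0,-0.013]],
    [4,[0.25,0,-4],[0,0,-0.013]],
    [4,[0.25,0,-5.6],[0,0,-0.013]],
    [4,[0.25,0,-5.6],[0,0,-0.013]],
    [4,[0.25,0,-5.6],[0,0,-0.013]]
  ]
}}

```text
time: 4.5
tool_pos: [0.5031, -0.1637, 0.0459]
ee_rot: [3.141, -0.002, -0.137]
wrist_force: [0.5, 1.1, 1.1]
width: 0.04
```

>>> {"name": "play_rows", "arguments": {
  "rows": [
    [2,[0,0,0],[0,0,0]],
    [1.6,[0,0,0],[0,0,0]],
    [1.5,[0,0,0],[0,0,0]],
    [1.4,[0,0,0],[0,0,0]],
    [1.3,[0,0,0],[0,0,0]],
    [1.2,[0,0,0],[0,0,0]]
  ]
}}

```text
time: 5.0
tool_pos: [0.5029, -0.1635, 0.0454]
ee_rot: [3.141, -0.002, -0.137]
wrist_force: [-0.0, 1.0, 2.7]
width: 0.0137
```

>>> {"name": "play_rows", "arguments": {
  "rows": [
    [0.5,[0,0,0],[0,0,0]],
    [0.5,[-0.15,0.02,0],[0,0,0]],
    [0.5,[-0.3,0.04,0],[0,0,0]],
    [0.5,[-0.3,0.04,0],[0,0,0]],
    [0.5,[-0.3,0.04,0],[0,0,0]]
  ]
}}

```text
time: 5.42
tool_pos: [0.4999, -0.1632, 0.0454]
ee_rot: [3.141, -0.002, -0.137]
wrist_force: [1.1, 0.5, 5.0]
width: 0.0136
```

>>> {"name": "play_rows", "arguments": {
  "rows": [
    [0.5,[-0.05,0.01,0],[0,0,0]],
    [0.5,[-0.1,0.015,0],[0,0,0]],
    [0.5,[-0.1,0.015,0],[0,0,0]]
  ]
}}

```text
time: 5.67
tool_pos: [0.4991, -0.1631, 0.0454]
ee_rot: [3.141, -0.002, -0.137]
wrist_force: [1.4, -0.7, 5.3]
width: 0.0139
```

>>> {"name": "play_rows", "arguments": {
  "rows": [
    [0.5,[-0.05,0.01,0.03],[0,0,0]],
    [0.5,[-0.1,0.015,0.03],[0,0,0]],
    [0.5,[-0.1,0.015,0.03],[0,0,0]]
  ]
}}

```text
time: 5.92
tool_pos: [0.4978, -0.1629, 0.0454]
ee_rot: [3.141, -0.001, -0.137]
wrist_force: [2.1, 0.9, 5.3]
width: 0.0138
```

>>> {"name": "play_rows", "arguments": {
  "rows": [
    [0.5,[-0.05,0.005,0],[0,0,0]],
    [0.5,[-0.1,0.015,0],[0,0,0]],
    [0.5,[-0.1,0.015,0],[0,0,0]]
  ]
}}

```text
time: 6.17
tool_pos: [0.4968, -0.1628, 0.0454]
ee_rot: [3.141, -0.001, -0.137]
wrist_force: [1.9, -1.2, 5.7]
width: 0.0138
```

>>> {"name": "play_rows", "arguments": {
  "rows": [
    [0.5,[-0.05,0.005,0.05],[0,0,0]],
    [0.5,[-0.1,0.015,0.1],[0,0,0]],
    [0.5,[-0.1,0.015,0.1],[0,0,0]]
  ]
}}

```text
time: 6.42
tool_pos: [0.4953, -0.1624, 0.0454]
ee_rot: [3.141, 0.0, -0.137]
wrist_force: [2.4, -0.1, 0.7]
width: 0.0138
```

>>> {"name": "play_rows", "arguments": {
  "rows": [
    [0.5,[-0.05,0.005,0],[0,0,0]],
    [0.5,[-0.1,0.015,0],[0,0,0]],
    [0.5,[-0.1,0.015,0],[0,0,0]]
  ]
}}

```text
time: 6.67
tool_pos: [0.4951, -0.1624, 0.0455]
ee_rot: [3.141, -0.002, -0.137]
wrist_force: [4.7, -1.2, -0.9]
width: 0.0138
```

```bash
cat > wp.py <<'E'
import sys,numpy as np
from scipy.optimize import brentq
# usage: wp.py px py start_s step n ; s = path length of carrier back disc from track x=-125 ; prints per-row shift(cm) & turn from pose at start_s
px,py,s0,st=map(float,sys.argv[1:5]);n=int(sys.argv[5]);yaw=-.137
def c(s):
    if s<105:return np.array([-125+s,-60.])
    a=(s-105)/80
    if a<np.pi/2:return np.array([-20+80*np.sin(a),20-80*np.cos(a)])
    return np.array([60.,20+s-105-40*np.pi])
def pose(s):
    b=c(s);f=c(brentq(lambda t:np.hypot(*(c(t)-b))-40,s+30,s+50));m=(b+f)/2;d=f-b
    R=np.array([[np.cos(yaw),-np.sin(yaw)],[np.sin(yaw),np.cos(yaw)]])
    return R@m/10+[px*100,py*100],np.arctan2(d[1],d[0])+yaw,m
p0,y0,_=pose(s0)
for i in range(n+1):
    p,y,m=pose(s0+st*i);print(s0+st*i,"shift",(p-p0).round(2),"turn",round(y-y0,3)," abs",p.round(2),round(y,3),"track",m.round(1))
E
python3 wp.py .5892 -.1146 18 5 56
```

```text
18.0 shift [0. 0.] turn 0.0  abs [ 49.48 -16.22] -0.137 track [-87. -60.]
23.0 shift [ 0.5  -0.07] turn 0.0  abs [ 49.98 -16.28] -0.137 track [-82. -60.]
28.0 shift [ 0.99 -0.14] turn 0.0  abs [ 50.47 -16.35] -0.137 track [-77. -60.]
33.0 shift [ 1.49 -0.2 ] turn 0.0  abs [ 50.97 -16.42] -0.137 track [-72. -60.]
38.0 shift [ 1.98 -0.27] turn 0.0  abs [ 51.46 -16.49] -0.137 track [-67. -60.]
43.0 shift [ 2.48 -0.34] turn 0.0  abs [ 51.96 -16.56] -0.137 track [-62. -60.]
48.0 shift [ 2.97 -0.41] turn 0.0  abs [ 52.45 -16.63] -0.137 track [-57. -60.]
53.0 shift [ 3.47 -0.48] turn 0.0  abs [ 52.95 -16.69] -0.137 track [-52. -60.]
58.0 shift [ 3.96 -0.55] turn 0.0  abs [ 53.44 -16.76] -0.137 track [-47. -60.]
63.0 shift [ 4.46 -0.61] turn 0.0  abs [ 53.94 -16.83] -0.137 track [-42. -60.]
68.0 shift [ 4.95 -0.68] turn 0.001  abs [ 54.44 -16.9 ] -0.136 track [-37. -60.]
73.0 shift [ 5.45 -0.73] turn 0.01  abs [ 54.93 -16.95] -0.127 track [-32.  -59.8]
78.0 shift [ 5.95 -0.77] turn 0.027  abs [ 55.43 -16.98] -0.11 track [-27.  -59.5]
83.0 shift [ 6.45 -0.79] turn 0.051  abs [ 55.93 -17.  ] -
[... 2848 characters left out ...]
1] turn 1.571  abs [65.78 -5.61] 1.434 track [60.  67.3]
263.0 shift [16.37 11.1 ] turn 1.571  abs [65.85 -5.11] 1.434 track [60.  72.3]
268.0 shift [16.44 11.6 ] turn 1.571  abs [65.92 -4.62] 1.434 track [60.  77.3]
273.0 shift [16.51 12.09] turn 1.571  abs [65.99 -4.12] 1.434 track [60.  82.3]
278.0 shift [16.57 12.59] turn 1.571  abs [66.06 -3.63] 1.434 track [60.  87.3]
283.0 shift [16.64 13.08] turn 1.571  abs [66.12 -3.13] 1.434 track [60.  92.3]
288.0 shift [16.71 13.58] turn 1.571  abs [66.19 -2.64] 1.434 track [60.  97.3]
293.0 shift [16.78 14.07] turn 1.571  abs [66.26 -2.14] 1.434 track [ 60.  102.3]
298.0 shift [16.85 14.57] turn 1.571  abs [66.33 -1.65] 1.434 track [ 60.  107.3]
```

>>> {"name": "play_rows", "arguments": {
  "rows": [
    [0.5,[0.3,-0.04,0],[0,0,0]],
    [0.5,[0.8,-0.1,0],[0,0,0]],
    [0.5,[1.3,-0.18,0],[0,0,0]],
    [0.5,[1.8,-0.25,0],[0,0,0]],
    [0.5,[2.3,-0.31,0],[0,0,0]],
    [0.5,[2.7,-0.37,0],[0,0,0]],
    [0.5,[3.0,-0.41,0],[0,0,0]],
    [0.5,[3.0,-0.41,0],[0,0,0]]
  ]
}}

```text
time: 7.33
tool_pos: [0.525, -0.1663, 0.0454]
ee_rot: [-3.142, -0.0, -0.137]
wrist_force: [1.0, -0.3, 0.8]
width: 0.0137
```

```bash
python3 - <<'E'
from edge import *
p=np.array([ 0.58431895,-0.11452465,-0.13637055]);s=snapshot("top")
for c in (235,240,249,252):
    print(c,local(p,at(s,(200+c/3,130+160/3),.038)[None,:2])*1000)
for c in (190,195,): print(c,local(p,at(s,(200+c/3,130+155/3),.046)[None,:2])*1000)
for c,r in ((345,195),(310,190),(217,183)): print("shoe",local(p,at(s,(200+c/3,130+r/3),.035)[None,:2])*1000)
o=get_obs();print(o["tool_pos"],o["ee_rot"],o["wrist_force"],o["wrist_torque"])
E
```

```text
235 [[ 56.02226276 120.9487215 ]]
240 [[ 56.40374911 117.53682009]]
249 [[ 57.09031512 111.39637616]]
252 [[ 57.31913919 109.34984107]]
190 [[ 54.36270139 150.84730208]]
195 [[ 54.74136587 147.45886413]]
shoe [[40.83037688 43.30780362]]
shoe [[41.60915421 67.5662759 ]]
shoe [[ 39.33148626 131.65621578]]
[ 0.52481446 -0.16629892  0.04545128] [-3.14152608e+00 -1.99624945e-04 -1.37000790e-01] [ 0.63380319 -0.47688483  0.71917398] [-0.06129027 -0.09518887 -0.00821971]
```

>>> {"name": "play_rows", "arguments": {
  "rows": [
    [0.5,[0.5,-0.07,0],[0,0,0]],
    [0.5,[1.0,-0.14,0],[0,0,0]],
    [0.5,[1.49,-0.2,0],[0,0,0]],
    [0.5,[1.98,-0.27,0],[0,0,0.001]],
    [0.5,[2.48,-0.32,0],[0,0,0.01]],
    [0.5,[2.98,-0.36,0],[0,0,0.027]],
    [0.5,[3.48,-0.38,0],[0,0,0.051]],
    [0.5,[3.48,-0.38,0],[0,0,0.051]]
  ]
}}

```text
time: 8.05
tool_pos: [0.5601, -0.1701, 0.0454]
ee_rot: [-3.141, -0.0, -0.085]
wrist_force: [0.0, -0.2, -0.8]
width: 0.0136
```

```bash
python3 -c "
from bench import *
o=get_obs();print(o['tool_pos'],o['ee_rot'],o['wrist_force'],o['wrist_torque'])"
```

```text
[ 0.56011821 -0.1700651   0.04544687] [-3.14144086e+00 -3.81964140e-04 -8.45490157e-02] [ 0.00873544 -0.20087211 -0.81124318] [-0.02116806  0.0274232   0.00521096]
```

>>> {"name": "play_rows", "arguments": {
  "rows": [
    [0.5,[0.5,0,0],[0,0,0.032]],
    [0.5,[1.0,0.01,0],[0,0,0.073]],
    [0.5,[1.49,0.04,0],[0,0,0.121]],
    [0.5,[1.98,0.08,0],[0,0,0.177]],
    [0.5,[2.46,0.14,0],[0,0,0.239]],
    [0.5,[2.46,0.14,0],[0,0,0.239]]
  ]
}}

```text
time: 8.55
tool_pos: [0.5844, -0.1681, 0.0455]
ee_rot: [-3.141, -0.0, 0.154]
wrist_force: [0.2, 1.5, -1.1]
width: 0.0137
```

```bash
cat > o.py <<'E'
from bench import *
import numpy as np
o=get_obs();print(o['tool_pos'].round(4),o['ee_rot'].round(3),o['wrist_force'].round(1),o['wrist_torque'].round(2))
E
python3 o.py
```

```text
[ 0.5844 -0.1681  0.0455] [-3.141 -0.     0.154] [ 0.2  1.5 -1.1] [ 0.23  0.01 -0.04]
```

>>> {"name": "play_rows", "arguments": {
  "rows": [
    [0.5,[0.47,0.13,0],[0,0,0.063]],
    [0.5,[0.94,0.26,0],[0,0,0.125]],
    [0.5,[1.4,0.41,0],[0,0,0.188]],
    [0.5,[1.85,0.59,0],[0,0,0.25]],
    [0.5,[2.28,0.79,0],[0,0,0.313]],
    [0.5,[2.28,0.79,0],[0,0,0.313]]
  ]
}}

```text
time: 9.05
tool_pos: [0.6068, -0.1601, 0.0455]
ee_rot: [-3.141, -0.0, 0.466]
wrist_force: [-0.5, 0.9, -2.2]
width: 0.014
```

```bash
python3 o.py
```

```text
[ 0.6068 -0.1601  0.0455] [-3.141 -0.     0.466] [-0.5  0.9 -2.2] [ 0.28  0.04 -0.04]
```

>>> {"name": "play_rows", "arguments": {
  "rows": [
    [0.5,[0.42,0.23,-0.02],[0,0,0.062]],
    [0.5,[0.82,0.49,-0.02],[0,0,0.125]],
    [0.5,[1.21,0.77,-0.02],[0,0,0.187]],
    [0.5,[1.58,1.07,-0.02],[0,0,0.25]],
    [0.5,[1.93,1.4,-0.02],[0,0,0.312]],
    [0.5,[2.26,1.75,-0.02],[0,0,0.375]],
    [0.5,[2.26,1.75,-0.02],[0,0,0.375]]
  ]
}}

```text
time: 9.63
tool_pos: [0.6291, -0.1425, 0.0455]
ee_rot: [-3.141, -0.0, 0.84]
wrist_force: [-0.0, 1.1, -0.7]
width: 0.0138
```

```bash
python3 o.py
```

```text
[ 0.6291 -0.1425  0.0455] [-3.141 -0.     0.84 ] [-0.   1.1 -0.7] [ 0.34  0.11 -0.01]
```

>>> {"name": "play_rows", "arguments": {
  "rows": [
    [0.5,[0.31,0.37,0],[0,0,0.062]],
    [0.5,[0.6,0.76,0],[0,0,0.125]],
    [0.5,[0.86,1.17,0],[0,0,0.187]],
    [0.5,[1.1,1.59,0],[0,0,0.25]],
    [0.5,[1.31,2.03,0],[0,0,0.312]],
    [0.5,[1.49,2.48,0],[0,0,0.373]],
    [0.5,[1.49,2.48,0],[0,0,0.373]]
  ]
}}

```text
time: 10.22
tool_pos: [0.6435, -0.1178, 0.0455]
ee_rot: [-3.14, -0.0, 1.212]
wrist_force: [-0.5, 2.0, -0.8]
width: 0.0141
```

```bash
python3 o.py
```

```text
[ 0.6435 -0.1178  0.0455] [-3.14  -0.     1.212] [-0.5  2.  -0.8] [ 0.44  0.34 -0.03]
```

>>> {"name": "play_rows", "arguments": {
  "rows": [
    [0.5,[0.17,0.45,0],[0,0,0.055]],
    [0.5,[0.25,0.68,0],[0,0,0.079]],
    [0.5,[0.33,0.91,0],[0,0,0.101]],
    [0.5,[0.4,1.15,0],[0,0,0.121]],
    [0.5,[0.47,1.38,0],[0,0,0.14]],
    [0.5,[0.54,1.62,0],[0,0,0.156]],
    [0.5,[0.6,1.85,0],[0,0,0.171]],
    [0.5,[0.6,1.85,0],[0,0,0.171]]
  ]
}}

```text
time: 10.88
tool_pos: [0.649, -0.1016, 0.0456]
ee_rot: [-3.14, 0.004, 1.384]
wrist_force: [-5.2, -3.3, 1.2]
width: 0.014
```

```bash
python3 o.py
```

```text
[ 0.649  -0.1016  0.0456] [-3.14   0.004  1.384] [-5.2 -3.3  1.2] [-0.56  1.33 -0.29]
```

>>> {"name": "play_rows", "arguments": {
  "rows": [
    [0.5,[-0.1,0,0],[0,0,0]],
    [0.5,[-0.06,0.25,0],[0,0,0.012]],
    [0.5,[0,0.49,0],[0,0,0.024]],
    [0.5,[0.05,0.73,0],[0,0,0.032]],
    [0.5,[0.09,0.97,0],[0,0,0.04]],
    [0.5,[0.13,1.2,0],[0,0,0.045]],
    [0.5,[0.17,1.47,0],[0,0,0.048]],
    [0.5,[0.17,1.47,0],[0,0,0.048]]
  ]
}}

```text
time: 11.55
tool_pos: [0.653, -0.0845, 0.0455]
ee_rot: [3.139, -0.001, 1.433]
wrist_force: [1.3, -0.3, -3.8]
width: 0.0137
```

```bash
python3 o.py
```

```text
[ 0.653  -0.0845  0.0455] [ 3.139e+00 -1.000e-03  1.433e+00] [ 1.3 -0.3 -3.8] [-0.31 -0.23 -0.23]
```

>>> {"name": "play_rows", "arguments": {
  "rows": [
    [0.5,[0.05,0.35,-0.03],[0,0,0]],
    [0.5,[0.1,0.7,-0.03],[0,0,0]],
    [0.5,[0.14,1.05,-0.03],[0,0,0]],
    [0.5,[0.19,1.4,-0.03],[0,0,0]],
    [0.5,[0.24,1.75,-0.03],[0,0,0]],
    [0.5,[0.28,2.05,-0.03],[0,0,0]],
    [0.5,[0.31,2.3,-0.03],[0,0,0]],
    [0.5,[0.31,2.3,-0.03],[0,0,0]]
  ]
}}

```text
time: 12.22
tool_pos: [0.6563, -0.0624, 0.0458]
ee_rot: [3.138, 0.001, 1.434]
wrist_force: [4.2, -3.3, -2.7]
width: 0.0141
```

```bash
python3 o.py
```

```text
[ 0.6563 -0.0624  0.0458] [3.138e+00 1.000e-03 1.434e+00] [ 4.2 -3.3 -2.7] [-0.84 -0.68 -0.11]
```

>>> {"name": "play_rows", "arguments": {
  "rows": [
    [0.5,[0.06,0.15,0],[0,0,0]],
    [0.5,[0.08,0.3,0],[0,0,0]],
    [0.5,[0.1,0.45,0],[0,0,0]],
    [0.5,[0.12,0.6,0],[0,0,0]],
    [0.5,[0.12,0.6,0],[0,0,0]]
  ]
}}

```text
time: 12.63
tool_pos: [0.6571, -0.0567, 0.0457]
ee_rot: [3.139, 0.001, 1.433]
wrist_force: [3.5, -3.4, -3.5]
width: 0.0141
```

>>> {"name": "play_rows", "arguments": {
  "rows": [
    [0.5,[0.02,0.1,0],[0,0,0]],
    [0.5,[0.03,0.2,0],[0,0,0]],
    [0.5,[0.04,0.3,0],[0,0,0]],
    [0.5,[0.04,0.3,0],[0,0,0]]
  ]
}}

```text
time: 12.97
tool_pos: [0.6574, -0.054, 0.0457]
ee_rot: [3.139, 0.001, 1.433]
wrist_force: [3.6, -3.0, -2.4]
width: 0.014
```

>>> {"name": "play_rows", "arguments": {
  "rows": [
    [0.5,[0.02,0.1,0],[0,0,0]],
    [0.5,[0.03,0.2,0],[0,0,0]],
    [0.5,[0.03,0.2,0],[0,0,0]]
  ]
}}

```text
time: 13.22
tool_pos: [0.6577, -0.0518, 0.0457]
ee_rot: [3.139, 0.001, 1.433]
wrist_force: [3.7, -3.6, -2.8]
width: 0.0137
```

>>> {"name": "play_rows", "arguments": {
  "rows": [
    [0.5,[0.02,0.1,0],[0,0,0]],
    [0.5,[0.03,0.2,0],[0,0,0]],
    [0.5,[0.03,0.2,0],[0,0,0]]
  ]
}}

```text
time: 13.47
tool_pos: [0.658, -0.0496, 0.0457]
ee_rot: [3.139, 0.001, 1.433]
wrist_force: [4.7, -4.4, -2.3]
width: 0.0142
```

>>> {"name": "play_rows", "arguments": {
  "rows": [
    [0.5,[0.01,0.1,0],[0,0,0]],
    [0.5,[0.02,0.15,0],[0,0,0]],
    [0.5,[0.02,0.15,0],[0,0,0]]
  ]
}}

```text
time: 13.72
tool_pos: [0.6583, -0.0481, 0.0457]
ee_rot: [3.139, 0.001, 1.433]
wrist_force: [3.5, -2.9, -2.8]
width: 0.0137
```

>>> {"name": "play_rows", "arguments": {
  "rows": [
    [0.5,[0.01,0.1,0],[0,0,0]],
    [0.5,[0.02,0.15,0],[0,0,0]],
    [0.5,[0.02,0.15,0],[0,0,0]]
  ]
}}

```text
time: 13.97
tool_pos: [0.6584, -0.0468, 0.0457]
ee_rot: [3.139, 0.001, 1.433]
wrist_force: [2.8, -4.8, -2.2]
width: 0.0139
```

>>> {"name": "play_rows", "arguments": {
  "rows": [
    [0.5,[0.01,0.1,0],[0,0,0]],
    [0.5,[0.02,0.15,0],[0,0,0]],
    [0.5,[0.02,0.15,0],[0,0,0]]
  ]
}}

```text
time: 14.22
tool_pos: [0.6586, -0.0454, 0.0457]
ee_rot: [3.139, 0.001, 1.433]
wrist_force: [3.6, -3.6, -2.1]
width: 0.0143
```

>>> {"name": "play_rows", "arguments": {
  "rows": [
    [0.5,[0.01,0.1,0],[0,0,0]],
    [0.5,[0.02,0.15,0],[0,0,0]],
    [0.5,[0.02,0.15,0],[0,0,0]]
  ]
}}

```text
time: 14.47
tool_pos: [0.6588, -0.0439, 0.0457]
ee_rot: [3.139, 0.001, 1.433]
wrist_force: [3.6, -4.7, -1.9]
width: 0.0137
```

```bash
python3 - <<'E'
from fit import *
s=snapshot("wrist");a=s["pixels"][:,:,::-1]
t=snapshot("top")["pixels"][160:260,230:350,::-1]
cv2.imwrite("pics/v1.png",np.vstack([cv2.resize(a[100:300,180:460],(560,400),interpolation=cv2.INTER_CUBIC)]));cv2.imwrite("pics/v2.png",cv2.resize(t,None,fx=5,fy=5,interpolation=cv2.INTER_CUBIC))
E
python3 o.py
```

```text
[ 0.6588 -0.0439  0.0457] [3.139e+00 1.000e-03 1.433e+00] [ 3.  -3.8 -2.4] [-0.96 -0.73 -0.06]
```

View pics/v1.png

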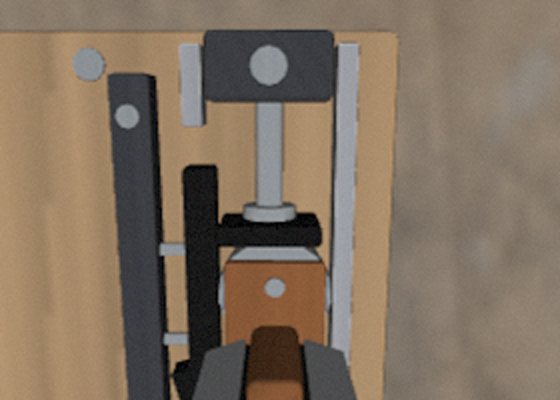

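>>> {"name": "play_rows", "arguments": {
  "rows": [
    [0.5,[0.01,0.05,0],[0,0,0]],
    [0.5,[0.02,0.12,0],[0,0,0]],
    [0.5,[0.02,0.12,0],[0,0,0]]
  ]
}}

```text
time: 14.82
tool_pos: [0.659, -0.043, 0.0458]
ee_rot: [3.139, 0.002, 1.433]
wrist_force: [3.3, -4.8, -2.9]
width: 0.0137
```

>>> {"name": "play_rows", "arguments": {
  "rows": [
    [0.5,[0.01,0.05,0],[0,0,0]],
    [0.5,[0.02,0.12,0],[0,0,0]],
    [0.5,[0.02,0.12,0],[0,0,0]]
  ]
}}

```text
time: 15.07
tool_pos: [0.6591, -0.0424, 0.0458]
ee_rot: [3.139, 0.003, 1.433]
wrist_force: [2.6, -5.9, -2.9]
width: 0.0139
```

>>> {"name": "play_rows", "arguments": {
  "rows": [
    [0.5,[0.01,0.05,0],[0,0,0]],
    [0.5,[0.02,0.12,0],[0,0,0]],
    [0.5,[0.02,0.12,0],[0,0,0]]
  ]
}}

```text
time: 15.32
tool_pos: [0.6591, -0.0419, 0.0458]
ee_rot: [3.139, 0.004, 1.432]
wrist_force: [3.0, -6.7, -2.3]
width: 0.0138
```

>>> {"name": "play_rows", "arguments": {
  "rows": [
    [0.5,[0.02,0.12,0],[0,0,0]],
    [0.5,[0.04,0.24,0],[0,0,0]],
    [0.5,[0.05,0.35,0],[0,0,0]],
    [0.5,[0.05,0.35,0],[0,0,0]],
    [0.5,[0.05,0.35,0],[0,0,0]]
  ]
}}

```text
time: 15.73
tool_pos: [0.6594, -0.0402, 0.046]
ee_rot: [3.139, 0.007, 1.432]
wrist_force: [1.7, -10.5, -2.1]
width: 0.0139
```

```bash
python3 o.py
```

```text
[ 0.6594 -0.0402  0.046 ] [3.139 0.007 1.432] [  1.7 -10.5  -2.1] [-2.26 -0.38  0.02]
```

>>> {"name": "play_rows", "arguments": {
  "rows": [
    [0.5,[0.02,0.12,0],[0,0,0]],
    [0.5,[0.04,0.22,0],[0,0,0]],
    [0.5,[0.04,0.22,0],[0,0,0]],
    [0.5,[0.04,0.22,0],[0,0,0]],
    [0.5,[0.04,0.22,0],[0,0,0]],
    [0.5,[0.04,0.22,0],[0,0,0]]
  ]
}}

```text
time: 16.23
tool_pos: [0.6595, -0.0392, 0.0461]
ee_rot: [3.14, 0.009, 1.431]
wrist_force: [2.1, -11.9, -1.5]
width: 0.0138
```

```bash
python3 o.py
```

```text
[ 0.6595 -0.0392  0.0461] [3.14  0.009 1.431] [  2.1 -11.9  -1.5] [-2.71 -0.17  0.04]
```

>>> {"name": "play_rows", "arguments": {
  "rows": [
    [0.5,[0.01,0.06,0],[0,0,0]],
    [0.5,[0.02,0.12,0],[0,0,0]],
    [0.5,[0.02,0.12,0],[0,0,0]],
    [0.5,[0.02,0.12,0],[0,0,0]],
    [0.5,[0.02,0.12,0],[0,0,0]],
    [0.5,[0.02,0.12,0],[0,0,0]]
  ]
}}

```text
time: 16.73
tool_pos: [0.6596, -0.0384, 0.0462]
ee_rot: [3.14, 0.01, 1.431]
wrist_force: [1.1, -12.6, -0.9]
width: 0.014
```

```bash
python3 o.py
```

```text
[ 0.6596 -0.0384  0.0462] [3.14  0.01  1.431] [  1.1 -12.6  -0.9] [-2.82 -0.1   0.  ]
```

>>> {"name": "play_rows", "arguments": {
  "rows": [
    [3,[0,0,0],[0,0,0]],
    [3,[0,0,0],[0,0,0]],
    [3,[0,0,0],[0,0,0]],
    [3,[0,0,0],[0,0,0]]
  ]
}}

```text
time: 17.07
tool_pos: [0.6592, -0.0316, 0.0453]
ee_rot: [-3.141, -0.001, 1.434]
wrist_force: [0.0, 0.7, 0.1]
width: 0.0297
```

>>> {"name": "play_rows", "arguments": {
  "rows": [
    [3,[0,0,2],[0,0,0]],
    [3,[0,0,4],[0,0,0]],
    [3,[0,0,7],[0,0,0]],
    [3,[0,0,10],[0,0,0]],
    [3,[0,0,12],[0,0,0]],
    [3,[0,0,12],[0,0,0]],
    [3,[0,0,12],[0,0,0]],
    [3,[0,0,12],[0,0,0]]
  ]
}}

```text
time: 17.73
tool_pos: [0.6587, -0.0322, 0.1633]
ee_rot: [-3.139, -0.0, 1.433]
wrist_force: [-0.4, -0.4, -0.8]
width: 0.0303
```

```bash
python3 o.py; python3 - <<'E'
from fit import *
s=snapshot("wrist");a=s["pixels"][:,:,::-1]
cv2.imwrite("pics/v3.png",cv2.resize(a[110:300,200:440],None,fx=3,fy=3,interpolation=cv2.INTER_CUBIC))
E
```

```text
[ 0.6587 -0.0322  0.1633] [-3.139 -0.     1.433] [-0.4 -0.4 -0.8] [-0.02  0.08  0.05]
```

View pics/v3.png

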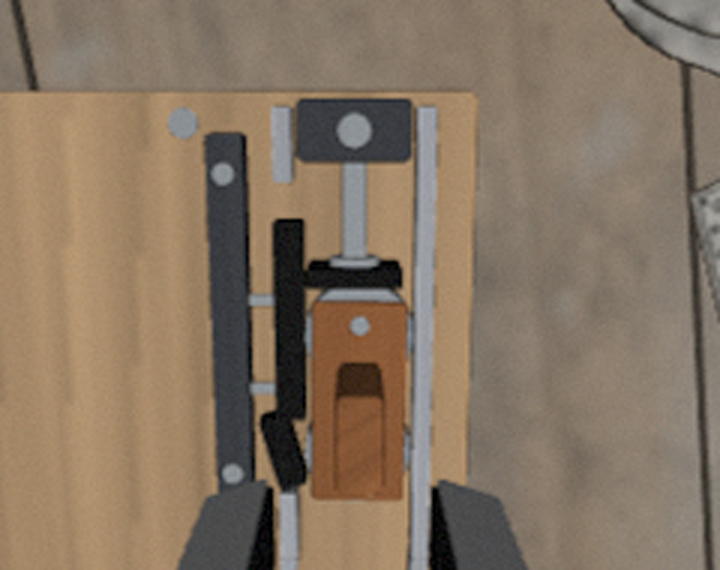

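```bash
python3 -c "
from bench import *
print(close_job())"; ls pics | wc -l
```

```text
the job is handed in; nothing more can be done
None
13
```

The carrier is parked against the rubber buffer and let go, and the job is handed in at about 18 s of the 72 s allowed. No verdict was reported, so the results below are my own readings.

- **Positioning:** I found the track from the top and wrist cameras. Their estimates of its position differed by 4–7 mm in x, so I settled it by gripping the carrier and backing it gently (about 5 N) against the closed start.
- **Travel:** I slid it along the entry leg and round the bend with about 2 N or less sideways at each reading. At the brake ramp we pressed about 5 N on the outer rail, and I corrected for it.
- **Pressing the buffer:** The brake drag read about 3–3.5 N. The buffer contact came 6–8 mm further on than the picture had suggested. I held a final press of about 12.4 N in all. That puts 9 N on the buffer by the force reading, or about 11 N by how far the plate gave way.
- **Last checks:** After I opened the fingers and lifted clear, the tool force was about 1 N or less. The wrist picture shows the carrier upright and in line in the exit leg, its nose at the buffer plate. The force the brake now keeps on the buffer could not be measured directly. I did not look again at the tape roll and plaque, but the arm only worked at the track and felt no unexpected contact.

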